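# Tip the bushes into the tool-chest drawer

## Robot

A 6-joint arm with a two-finger parallel gripper is mounted at the origin on the work surface. World frame = base frame: x ahead of the robot, y to its left, z up, the work surface at z = 0. Lengths are in m, angles in rad, forces in N, time in s.
With the tool pointing down it reaches from about 0.375 to 0.9 m from the base axis. Payload 3.1 kg.
Tool frame: the origin (TCP) lies on the centre line of the jaws, within the pads' length; the fingertips stand robot.nose_length ahead of it and the grasp point (between the pads) lies 6 mm ahead of it (robot.nose_length is the distance from the TCP to the fingertips, in m); z points along the fingers, y is the line along which they close (so a half turn about z gives the same grasp; the last joint's range is limited). The gripper opens to 87 mm and grips with 3 to 60 N. Pads are 19 mm wide; open, the fingers measure 117 mm over their backs; the gripper's body (75 mm by 190 mm) begins 51 mm behind the grasp point.
Start: joints at [1.081, 0.527, 1.433, -0, 1.181, -0.178], TCP at [0.191, 0.595, 0.248] pointing down, gripper open.
Joint ranges: [-3.08, 3.08], [-0.75, 2.2], [0.22, 2.44], [-1.43, 4.57], [0, 2.65], [-2.85, 2.85]. Speed limits (rad/s): [2.79, 2.79, 3.14, 3.14, 3.14, 3.14].

## Interface

Orientations are given as a unit quaternion [x, y, z, w].
In Python, from rig import robot gives the robot as it stands.
- The arm moves only by the shell command python3 -m crank 'ROWS' [FORCE]. ROWS is JSON, one flat list of numbers, 7 for each row, row after row: the shift along the tool's x, y, z in mm, then the turn, a rotation vector about the tool's x, y, z in degrees, then the closure in counts, from 0 (fully open) to 255 (shut). In form: [x, y, z, ax, ay, az, fingers, x, y, z, ax, ay, az, fingers, ...]. A call has exactly 5 rows; each row is the pose to reach, as a shift and turn from the pose commanded when the call began, along the tool's axes at that moment; what a row does not reach only later rows make up. A row lasts 1/12 s, in which the tool goes at most 41.7 mm and 7.16 degrees, less where a joint would pass 70% of its speed; a pose out of reach is approached as far as the arm can. A call with a gripper value outside its range is refused whole. The fingers move at their own pace and stop on an object; FORCE is the grip in N (left out, the last holds). Time passes only in rows, so rows that repeat a pose let the fingers close, or fill a call up. It gives the time, the measured TCP pose, the force, the opening and the grip force at its end, in the units of the state.
- robot.get_obs(): the state, without advancing time (a new reading comes with each control period).
- robot.camera(name): name is "scene" or "top" or "wrist"; returns a dict with "pixels" (480x640x3 uint8, red, green, blue), "intrinsics" (3x3 intrinsics, pixels), "extrinsics" (4x4, takes a point from camera to world coordinates); the wrist camera has in their place "mount" (4x4, takes a point from camera to tool coordinates, whose origin is the TCP and whose axes are the flange's). Camera axes: x right, y down, z forward; pixel columns grow to the right and rows downward; lengths in m; the calibration is good to about 2 mm. A picture is of the moment at which its call begins: read the wrist's pose just before it. There is no depth.
- robot.hand_in(): hands the job in; it is judged then, once.
The state is a dict: "time": time; "q": joint angles; "joint_velocities": joint speeds; "joint_torque": joint torques, N m; "position": TCP position; "tool_rot": TCP orientation; "ft_force": force on the tool from outside, world axes, zero at the start; "moment": the same for the moment, N m; "grip_width": finger opening in m; "grip_force": force on a finger pad.
Only numpy, scipy, OpenCV 4.12 (cv2) and the standard library are available. Lean on these libraries where they do the work, as an engineer would, in place of code of your own. Each camera call takes 0.05 s, during which the arm holds its last target. There are 200 camera calls.

## Task

Pour all six steel bushes from the open steel cup into the pulled-out top drawer of the tool chest and stand the empty cup back upright on the bench. Then push the drawer fully shut with the bushes in it. Leave the other tools, bottles and tins where they are.

Things in the scene. Friction and masses are not known exactly. Their poses are not given: they have to be found in the camera images.
- cup: plain open steel cup (tumbler) without handle, standing on the bench, holding the six bushes in two layers of three up to 48 mm above its underside. 100 mm high, 64 mm across at the rim, 58 mm at the foot, wall 2.5 mm. About 0.15 kg empty, 0.4 kg full. Origin: centre of the underside, z up its axis. Smooth steel: the bushes slide out only when it is tipped well past level (mouth pointing clearly downward)
- chest: grey bench-top steel tool chest with two drawers, 240 mm deep (x), 240 wide (y), 155 high, fixed to the bench. Origin: centre of the underside on the bench; -x of it faces out of the drawer fronts, roughly towards the robot. The front edge of its top panel is 108 mm to -x of the origin. Flat top; a roll of tape lies on its rear left part. The lower drawer is shut and stays so
- drawer (a joint): opening of the top drawer in m: 0 fully shut, up to 0.16 open; it starts about 0.11 to 0.14 open. It slides along the chest's x (opens to -x) with about 2 N of friction and stays where it is left
- drawer_floor (a point): centre of the inner floor of the top drawer, 94 mm above the bench; axes as the chest's; moves with the drawer (straight above the chest's origin when shut). Inside the drawer is 212 mm long (x: from -108 at the front panel to +104 at the rear wall), 214 wide (y); side walls 45 mm high, front panel reaching 55 mm above the floor. Only the part that stands out in front of the chest is open from above
- drawer_front (a point): middle of the outer face of the top drawer's front panel (238 mm wide, 63 high; the panel reaches 149 mm above the bench), 18 mm above the drawer floor, 120 mm to -x of drawer_floor. An aluminium pull lip 200 mm long, 12 mm deep and 12 high juts out along the panel from 23 to 35 mm above this point
- bush1: one of six alike turned steel bushes, a short thick tube 22 mm across, 22 mm long, 11 mm bore, 45 g, at first upright in the cup. Origin: its centre, z along the bore
- bush2: one of six alike turned steel bushes, a short thick tube 22 mm across, 22 mm long, 11 mm bore, 45 g, at first upright in the cup. Origin: its centre, z along the bore
- bush3: one of six alike turned steel bushes, a short thick tube 22 mm across, 22 mm long, 11 mm bore, 45 g, at first upright in the cup. Origin: its centre, z along the bore
- bush4: one of six alike turned steel bushes, a short thick tube 22 mm across, 22 mm long, 11 mm bore, 45 g, at first upright in the cup. Origin: its centre, z along the bore
- bush5: one of six alike turned steel bushes, a short thick tube 22 mm across, 22 mm long, 11 mm bore, 45 g, at first upright in the cup. Origin: its centre, z along the bore
- bush6: one of six alike turned steel bushes, a short thick tube 22 mm across, 22 mm long, 11 mm bore, 45 g, at first upright in the cup. Origin: its centre, z along the bore
- tin: closed steel tin, not a cup: flat lid, 66 mm across, 110 high, bystander; it may stand to either side, where the cup might have stood. Origin: centre of the underside
- wrench: steel wrench 200 mm long lying on the bench to the left of the chest, bystander. Origin: its middle, underside
- hammer: hammer 260 mm long lying at the left, bystander. Origin: its middle, underside
- file: flat file 290 mm long with round handle lying at the right, bystander. Origin: near its middle, underside
- oil: white oil bottle 60 mm across, 150 high, bystander at the right. Origin: centre of the underside
- tape: grey roll of tape 84 mm across, 25 high, on the rear left part of the chest's top, bystander. Origin: centre of the underside
There are look-alikes about, which are no part of the job. Leave any orange look-alike of the cup alone.

How it is judged:
By the outcome, as a careful person would: the job done as asked, in the order asked, and still so for the second after the job is handed in, with the robot touching nothing.
It also fails if it takes over 64 s, if anything falls off the work surface, if the arm or the gripper's body presses on something with over 40 N, if the wrist force passes 120 N, or if a joint passes its speed limit or range.

## Working session

There is one attempt and no reset: what is moved stays moved. The work goes in short steps, Python scripts to look and compute and a shell command to move; the robot and the scene stay as the last step left them, time stands still between calls to the robot, and variables do not carry over. Pictures are saved under pics/ and viewed, at most 10 in all, crops included, and the job is handed in when it is done.

```bash
ls; mkdir -p pics; python3 - <<'E'
from rig import robot
import cv2,numpy as np
o=robot.get_obs();print(o['time'],o['position'],o['tool_rot'],o['grip_width'],robot.nose_length)
for n in("scene","top"):
    c=robot.camera(n);cv2.imwrite(f"pics/{n}0.png",c["pixels"][:,:,::-1]);print(n,c["intrinsics"].tolist(),np.round(c["extrinsics"],4).tolist())
E
```

```text
pics
0.0 [0.19077126 0.59443519 0.24656343] [ 1.54746887e-01  9.87953538e-01 -1.04425272e-03 -3.42199776e-04] 0.0872549814161924 0.025
scene [[473.1643718344617, 0.0, 326.02821557474425], [0.0, 473.1643718344617, 243.87982717805954], [0.0, 0.0, 1.0]] [[-0.6367, 0.6558, -0.4056, 1.0392], [0.7711, 0.5433, -0.332, 0.3682], [0.0026, -0.5241, -0.8516, 1.0528], [0.0, 0.0, 0.0, 1.0]]
top [[489.2984650367932, 0.0, 326.9152015089321], [0.0, 489.2984650367932, 241.79923339785867], [0.0, 0.0, 1.0]] [[-0.001, -0.9969, 0.078, 0.5068], [-0.9998, -0.0005, -0.0192, 0.0156], [0.0191, -0.078, -0.9968, 1.318], [0.0, 0.0, 0.0, 1.0]]
```

View pics/scene0.png

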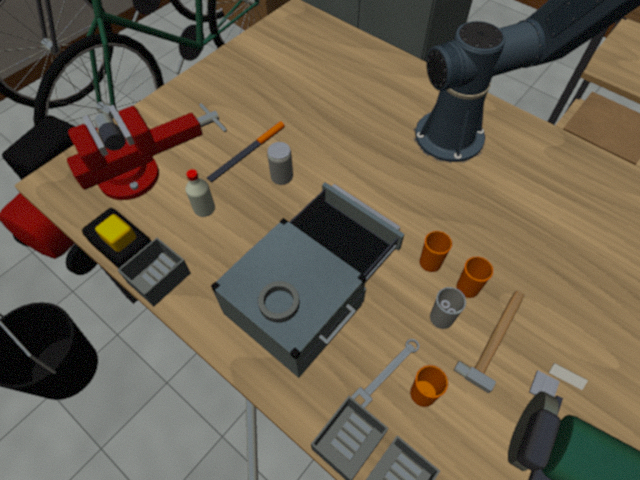

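View pics/top0.png

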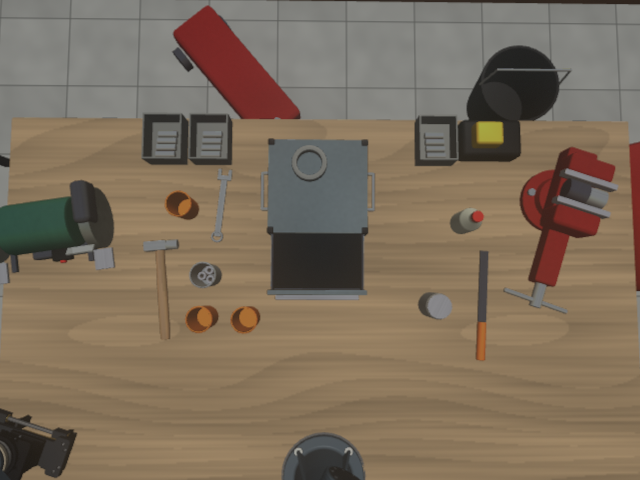

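The scene and top views show the steel cup with the bushes at top px (205,275) and scene px (448,308). Orange look-alikes are at top px (201,319), (245,319) and (180,205), and the tin is at (437,306). The chest's top panel spans about (268–368, 141–233), and the drawer front is near row 292.

```bash
cat > h.py <<'E'
import numpy as np,cv2
from rig import robot
from scipy.spatial.transform import Rotation as R
def ray(c,u,v,E=None):
    E=c["extrinsics"] if E is None else E
    d=E[:3,:3]@np.linalg.solve(c["intrinsics"],[u,v,1.]);return E[:3,3],d
def onz(c,u,v,z):
    o,d=ray(c,u,v);return o+d*(z-o[2])/d[2]
def proj(c,p):
    E=c["extrinsics"];q=c["intrinsics"]@(E[:3,:3].T@(np.asarray(p)-E[:3,3]));return q[:2]/q[2]
E
python3 - <<'E'
from h import *
ims=[]
for n,(u0,v0,u1,v1) in (("top",(180,250,230,300)),("scene",(420,280,475,340))):
    c=robot.camera(n);im=c["pixels"];hsv=cv2.cvtColor(im,cv2.COLOR_RGB2HSV)
    m=np.zeros((480,640),np.uint8);m[v0:v1,u0:u1]=(hsv[v0:v1,u0:u1,1]<60)*255
    cs,_=cv2.findContours(m,0,2);k=max(cs,key=cv2.contourArea)
    print(n,cv2.boundingRect(k),cv2.fitEllipse(k))
    k=k[:,0]
    if n=="top":
        print([np.round(onz(c,*p,.1)[:2],3).tolist() for p in (k[k[:,0].argmin()],k[k[:,0].argmax()],k[k[:,1].argmin()],k[k[:,1].argmax()])])
        for p in [(268,141),(368,141),(268,233),(368,233)]: print('chest',np.round(onz(c,*p,.155),3))
        for p in [(267,291),(366,291)]: print('front',np.round(onz(c,*p,.149),3))
        for n_,p in dict(or1=(201,319),or2=(245,319),or3=(180,205)).items(): print(n_,np.round(onz(c,*p,.09),3))
    o=cv2.resize(im[v0-40:v1+40,u0-40:u1+40],None,fx=4,fy=4);ims.append(o[:520]) if n=="scene" else ims.append(o[:520])
    if n=="top": a=cv2.resize(im[130:310,255:380],None,fx=3,fy=3)
h=520
b=np.hstack([cv2.resize(ims[1],(400,h)),a[:h]]);cv2.imwrite("pics/crop1.png",b[:,:,::-1])
E
```

```text
top (189, 262, 32, 26) ((203.9493865966797, 274.4735107421875), (24.8312931060791, 31.88169288635254), 89.76409912109375)
[[0.527, 0.333], [0.512, 0.257], [0.552, 0.312], [0.49, 0.31]]
chest [0.842 0.135 0.155]
chest [ 0.843 -0.107  0.155]
chest [0.619 0.134 0.155]
chest [ 0.619 -0.105  0.155]
front [0.481 0.135 0.149]
front [ 0.481 -0.1    0.149]
or1 [0.411 0.304 0.09 ]
or2 [0.411 0.195 0.09 ]
or3 [0.696 0.362 0.09 ]
scene (430, 287, 36, 41) ((447.36749267578125, 306.2946472167969), (29.66993522644043, 43.32492446899414), 25.729923248291016)
```

View pics/crop1.png

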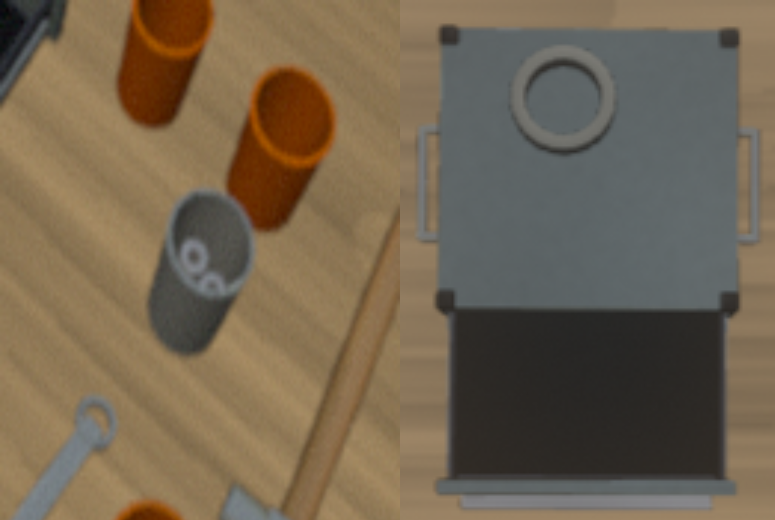

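```bash
python3 - <<'E'
from h import *
o=robot.get_obs();p=np.array(o['position'])
t=robot.camera("top");s=robot.camera("scene")
print('tcp',proj(t,p),proj(s,p), 'base',proj(t,[0,0,0]),proj(s,[0,0,0]))
print('rim c scene',onz(s,450.9,300.8,.1),'top rim',onz(t,188.5,275,.1),onz(t,221,275,0))
print('green top px',[onz(t,113,225,z)[:2].round(3).tolist() for z in(0,.1,.2)],[onz(s,512,460,z)[:2].round(3).tolist() for z in(0,.1,.2)])
w=robot.camera("wrist");cv2.imwrite("pics/w0.png",w["pixels"][:,:,::-1]);print(w["mount"].round(4).tolist())
h=cv2.cvtColor(t["pixels"],cv2.COLOR_RGB2HSV)
print(t["pixels"][[275,230,430],[205,100,40]])
E
```

```text
tcp [ 42.78095804 430.62333012] [679.04186233 238.47321831] base [323.41428294 475.26654983] [449.19423894 135.52854307]
rim c scene [0.52346634 0.30243647 0.1       ] top rim [0.51968347 0.33433384 0.1       ] [0.52067492 0.27395137 0.        ]
green top px [[0.655, 0.565], [0.644, 0.523], [0.632, 0.482]] [[0.695, 0.58], [0.728, 0.56], [0.76, 0.54]]
[[-0.0002, -0.9704, -0.2413, 0.0655], [1.0, -0.0002, -0.0002, -0.0015], [0.0002, -0.2413, 0.9704, -0.1383], [0.0, 0.0, 0.0, 1.0]]
[[122 119 119]
 [ 56  53  46]
 [ 92  83  73]]
```

View pics/w0.png

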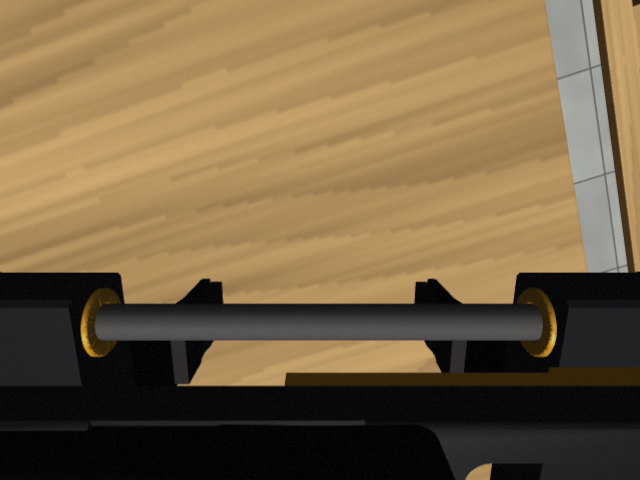

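The wrist picture shows only bench, with the two finger tips at about (205,330) and (430,330). The cup centre is (0.5215, 0.3025), and both views agree within 2 mm. The drawer opening is about 0.126 m, which matches the range given. I'll grasp from the left, pointing -y and 35° down, to stay clear of the orange cups.

```bash
cat >> h.py <<'E'
def tool(z,x):
    z=np.array(z,float);z/=np.linalg.norm(z);x=np.array(x,float);x-=z*(x@z);x/=np.linalg.norm(x)
    return R.from_matrix(np.c_[x,np.cross(z,x),z])
def goto(p,Rt,n=1):
    """per-call shift/turn in tool axes for n equal calls from here"""
    o=robot.get_obs();p0=np.array(o["position"]);R0=R.from_quat(o["tool_rot"]);p=np.array(p)
    rv=(R0.inv()*Rt).as_rotvec();print("total mm",round(np.linalg.norm(p-p0)*1e3),"deg",np.degrees(np.linalg.norm(rv)).round(1))
    for k in range(n):
        Rk=R0*R.from_rotvec(rv*k/n);print((Rk.inv().apply(p-p0)/n*1e3).round(1).tolist(),np.degrees(rv/n).round(2).tolist())
def tilt(t,yaw=-90): # tool z at bearing yaw, t deg below level, x up
    t,y=np.radians([t,yaw]);return tool([np.cos(t)*np.cos(y),np.cos(t)*np.sin(y),-np.sin(t)],[0,0,1])
def st():
    o=robot.get_obs();r=R.from_quat(o["tool_rot"]).as_matrix()
    print("t",round(o["time"],2),"p",np.round(o["position"],4),"x",r[:,0].round(3),"z",r[:,2].round(3),"q",np.round(o["q"],2),"F",np.round(o["ft_force"],1),"w",round(o["grip_width"],4),"gf",np.round(o["grip_force"],1))
E
python3 -c "
from h import *
goto([.5215,.415,.24],tilt(35),4)"
```

```text
total mm 376 deg 117.0
[-92.4, -17.6, 1.8] [12.8, 9.33, -24.59]
[-76.4, -54.8, -3.9] [12.8, 9.33, -24.59]
[-46.1, -82.0, 1.5] [12.8, 9.33, -24.59]
[-9.5, -92.1, 16.7] [12.8, 9.33, -24.59]
```

```bash
c="python3 -m crank"
$c '[-18,-4,0,2.6,1.9,-4.9,0,-37,-7,1,5.1,3.7,-9.8,0,-55,-11,1,7.7,5.6,-14.8,0,-74,-14,1,10.2,7.5,-19.7,0,-92,-18,2,12.8,9.3,-24.6,0]'
$c '[-15,-11,-1,2.6,1.9,-4.9,0,-31,-22,-2,5.1,3.7,-9.8,0,-46,-33,-2,7.7,5.6,-14.8,0,-61,-44,-3,10.2,7.5,-19.7,0,-76,-55,-4,12.8,9.3,-24.6,0]'
$c '[-9,-16,0,2.6,1.9,-4.9,0,-18,-33,1,5.1,3.7,-9.8,0,-28,-49,1,7.7,5.6,-14.8,0,-37,-66,1,10.2,7.5,-19.7,0,-46,-82,2,12.8,9.3,-24.6,0]'
$c '[-2,-18,3,2.6,1.9,-4.9,0,-4,-37,7,5.1,3.7,-9.8,0,-6,-55,10,7.7,5.6,-14.8,0,-8,-74,13,10.2,7.5,-19.7,0,-10,-92,17,12.8,9.3,-24.6,0]'
python3 -c "
from h import *
st();goto([.5215,.415,.24],tilt(35),1)"
```

```text
time: 0.77
position: [0.2745, 0.5494, 0.246]
tool_rot: [-0.062, 0.989, -0.097, -0.097]
ft_force: [0.3, 0.2, -0.2]
grip_width: 0.087
grip_force: 0.0
time: 1.18
position: [0.3567, 0.5041, 0.2438]
tool_rot: [-0.273, 0.925, -0.188, -0.188]
ft_force: [0.2, -0.5, 0.5]
grip_width: 0.0867
grip_force: 0.0
time: 1.6
position: [0.4392, 0.459, 0.2415]
tool_rot: [-0.466, 0.801, -0.266, -0.265]
ft_force: [0.1, -0.4, -0.4]
grip_width: 0.0872
grip_force: 0.0
time: 2.02
position: [0.5218, 0.4144, 0.2389]
tool_rot: [0.629, -0.625, 0.327, 0.326]
ft_force: [-0.3, 0.6, -0.1]
grip_width: 0.0873
grip_force: 0.0
t 2.02 p [0.5218 0.4144 0.2389] x [ 0.004 -0.573  0.819] z [ 0.004 -0.819 -0.573] q [ 0.76  0.95  0.91 -0.7   1.96 -2.43] F [-0.3  0.6 -0.1] w 0.0873 gf 0.0
total mm 1 deg 0.3
[0.5, 0.3, -1.1] [-0.21, -0.02, 0.24]
```

```bash
cat >> h.py <<'E'
def fkR(q): return R.from_euler('ZYZYZ',[q[0],q[1]+q[2],q[3],q[4],q[5]+FK6])
FK6=np.pi/2
E
python3 - <<'E'
from h import *
import h
o=robot.get_obs();q=o["q"];Rm=R.from_quat(o["tool_rot"])
for s4 in(1,-1):
  for s6 in (1,-1):
    qq=[q[0],q[1]+q[2],s4*q[3],q[4],s6*q[5]]
    e=(R.from_euler('ZYZYZ',qq).inv()*Rm);print(s4,s6,np.degrees(e.as_rotvec()).round(1))
print(np.round(np.array(q),3))
E
```

```text
Traceback (most recent call last):
  File "scipy/spatial/transform/_rotation.pyx", line 1413, in scipy.spatial.transform._rotation.Rotation.from_euler
ValueError: Expected axis specification to be a non-empty string of upto 3 characters, got ZYZYZ
```

```bash
cat > k.py <<'E'
from h import *
from scipy.optimize import least_squares
def RR(q,s4=1,s6=1,off=np.pi/2): return R.from_euler('ZYZ',[q[0],q[1]+q[2],s4*q[3]])*R.from_euler('YZ',[q[4],s6*q[5]+off])
def fk(q,L):
    d,a,b,c=L;f=lambda t:np.array([np.sin(t),np.cos(t)])
    rz=a*f(q[1])+b*f(q[1]+q[2]);r=RR(q)
    return np.array([rz[0]*np.cos(q[0]),rz[0]*np.sin(q[0]),d+rz[1]])+c*r.apply([0,0,1]),r
D=[([1.081,.527,1.433,0,1.181,-.178],[.1908,.5944,.2466])]
o=robot.get_obs();D.append((o["q"],o["position"]))
sol=least_squares(lambda L:np.concatenate([fk(q,L)[0]-p for q,p in D]),[.2,.4,.4,.2]);L=sol.x
def ik(p,Rt,q0,n=30):
    lo=np.array([-3.08,-.75,.22,-1.43,0,-2.85]);hi=np.array([3.08,2.2,2.44,4.57,2.65,2.85])
    out=[];rg=np.random.default_rng(0)
    for i in range(n):
        s=np.clip(q0 if i==0 else rg.uniform(lo,hi),lo+.01,hi-.01)
        f=lambda q:np.r_[(fk(q,L)[0]-p)*5,(Rt.inv()*fk(q,L)[1]).as_rotvec()]
        r=least_squares(f,s,bounds=(lo,hi))
        if r.cost<1e-6 and not any(np.allclose(r.x,x,atol=.02) for x in out): out.append(r.x)
    return [np.round(x,2).tolist() for x in out]
E
python3 - <<'E'
from k import *
q=o["q"];Rm=R.from_quat(o["tool_rot"])
for s4 in(1,-1):
  for s6 in (1,-1): print(s4,s6,np.degrees((RR(q,s4,s6,0).inv()*Rm).as_rotvec()).round(1))
print(L,sol.fun.round(4))
E
```

```text
1 1 [ 0. -0. 90.]
1 -1 [  0.    0.  171.4]
-1 1 [ -6.6  87.8 104.8]
-1 -1 [  68.3  -68.3 -125.8]
[0.24713477 0.31965923 0.4838322  0.09766936] [ 0.0955 -0.0575 -0.0044  0.0049  0.0023  0.0044]
```

```bash
python3 - <<'E'
s=open('k.py').read()
s=s.replace("d,a,b,c=L;","d,a,b,c,e=L;").replace("rz[0]*np.cos(q[0]),rz[0]*np.sin(q[0])","rz[0]*np.cos(q[0])-e*np.sin(q[0]),rz[0]*np.sin(q[0])+e*np.cos(q[0])").replace("[.2,.4,.4,.2]","[.2,.4,.4,.2,.1]")
open('k.py','w').write(s)
E
python3 - <<'E'
from k import *
print(L.round(4),sol.fun.round(4))
q0=np.array(o["q"])
print('grasp',ik([.5215,.3075,.0785],tilt(35),q0))
for yaw in(-90,-45,-20,0,20): print('up',yaw,ik([.54,-.03,.28],tilt(35,yaw),q0))
# pour: cup axis = dir(mouth); tool pose after grasp: rotate tilt(35,yaw) about horizontal axis h
for nm,ax,yaw in [('roll,mouth+y',[-1,0,0],0),('mouth-y',[1,0,0],0),('mouth-y y-40',[1,0,0],-40),('mouth-y y-90',[1,0,0],-90),('mouth+y,y-40',[-1,0,0],-40),('mouth+y y40',[-1,0,0],40)]:
    for a in (125,): print(nm,a,ik([.55,.0,.29],R.from_rotvec(np.radians(a)*np.array(ax))*tilt(35,yaw),q0))
E
```

```text
[0.1389 0.5992 0.3428 0.2767 0.11  ] [ 0.0032  0.0033  0.0034 -0.0037 -0.0018 -0.0034]
grasp [[0.65, 0.97, 1.38, -0.71, 1.52, -2.17]]
up -90 [[0.16, 0.52, 1.74, -1.0, 1.3, -2.48]]
up -45 [[0.05, 0.3, 2.19, 4.57, 0.66, -2.39]]
up -20 [[-0.2, 0.21, 2.35, 3.48, 0.39, -1.79]]
up 0 [[-0.45, 0.19, 2.39, 2.29, 0.5, -1.05]]
up 20 [[-0.64, 0.23, 2.32, 1.64, 0.76, -0.82]]
roll,mouth+y 125 []
mouth-y 125 []
mouth-y y-40 125 [[-0.77, 0.56, 2.29, 1.45, 1.5, 1.18]]
mouth-y y-90 125 [[-0.62, 0.63, 1.71, 0.88, 1.73, 2.2]]
mouth+y,y-40 125 []
mouth+y y40 125 [[0.26, 0.56, 2.29, 4.33, 1.35, 1.98]]
```

```bash
cat >> k.py <<'E'
LO=np.array([-3.08,-.75,.22,-1.43,0,-2.85]);HI=np.array([3.08,2.2,2.44,4.57,2.65,2.85])
def track(path,q):
    for p,Rt in path:
        f=lambda q:np.r_[(fk(q,L)[0]-p)*5,(Rt.inv()*fk(q,L)[1]).as_rotvec()]
        r=least_squares(f,q,bounds=(LO,HI))
        if r.cost>1e-5: return False,np.round(q,2)
        q=r.x
    return True,np.round(q,2)
E
python3 - <<'E'
from k import *
flip=R.from_rotvec([0,0,np.pi])
q0=np.array([.65,.97,1.38,-.71,1.52,-2.17])
for fl in(0,1):
  F=flip if fl else R.identity(); q=q0.copy(); q[5]+=np.pi*fl
  for yaw in(-120,-90,-70,-45,0):
   for s in(1,-1):
    path=[([.5215,.3075,.08+.2*t],tilt(35)*F) for t in np.linspace(0,1,6)]
    path+=[([.5215+.03*t,.3075-.28*t,.29],tilt(35,-90+(yaw+90)*t)*F) for t in np.linspace(0,1,12)]
    n=len(path)
    for a in range(5,131,5):
        path.append(([.55,.0275,.29],R.from_rotvec(np.radians(a)*np.array([s,0,0]))*tilt(35,yaw)*F))
    for k in range(len(path)):
        ok,qq=track(path[k:k+1],q)
        if not ok: break
        q_=qq;q=np.array(qq)
    print(fl,yaw,'mouth','-y' if s>0 else '+y','OK' if ok else 'fail at tilt %d (k=%d)'%((k-n+1)*5,k),q.round(2))
    q=q0.copy(); q[5]+=np.pi*fl
E
```

```text
0 -120 mouth -y fail at tilt 45 (k=26) [-0.05  0.58  1.28 -0.2   1.69 -2.81]
0 -120 mouth +y fail at tilt 100 (k=37) [ 0.09  1.13  1.61 -1.32  2.63 -1.32]
0 -90 mouth -y fail at tilt 30 (k=23) [ 0.1   0.44  1.59 -0.56  1.23 -2.82]
0 -90 mouth +y fail at tilt 55 (k=28) [ 0.31  0.87  1.8  -1.41  1.95 -2.05]
0 -70 mouth -y fail at tilt 25 (k=22) [ 0.13  0.35  1.81 -0.79  0.9  -2.82]
0 -70 mouth +y fail at tilt 30 (k=23) [ 0.35  0.62  1.92 -1.41  1.44 -2.32]
0 -45 mouth -y fail at tilt 0 (k=17) [ 0.27  0.36  2.03 -1.39  0.85 -2.53]
0 -45 mouth +y fail at tilt 0 (k=17) [ 0.27  0.36  2.03 -1.39  0.85 -2.53]
0 0 mouth -y fail at tilt -20 (k=13) [ 0.46  0.38  1.99 -1.35  0.89 -2.55]
0 0 mouth +y fail at tilt -20 (k=13) [ 0.46  0.38  1.99 -1.35  0.89 -2.55]
1 -120 mouth -y OK [-0.48  0.79  1.47  0.76  2.07 -0.6 ]
1 -120 mouth +y fail at tilt 100 (k=37) [ 0.09  1.13  1.61 -1.32  2.63  1.82]
1 -90 mouth -y OK [-0.6   0.65  1.76  0.95  1.74 -0.98]
1 -90 mouth +y fail at tilt 55 (k=28) [ 0.31  0.87  1.8  -1.41  1.95  1.09]
1 -70 mouth -y OK [-0.67  0.58  1.99  1.14  1.58 -1.32]
1 -70 mouth +y fail at tilt 30 (k=23) [ 0.35  0.62  1.92 -1.41  1.44  0.82]
1 -45 mouth -y fail at tilt 0 (k=17) [ 0.27  0.36  2.03 -1.39  0.85  0.61]
1 -45 mouth +y fail at tilt 0 (k=17) [ 0.27  0.36  2.03 -1.39  0.85  0.61]
1 0 mouth -y fail at tilt -20 (k=13) [ 0.46  0.38  1.99 -1.35  0.89  0.59]
1 0 mouth +y fail at tilt -20 (k=13) [ 0.46  0.38  1.99 -1.35  0.89  0.59]
```

```bash
c="python3 -m crank"
for i in 1 2 3 4 5; do $c '[0,0,0,0,0,7.1,0,0,0,0,0,0,14.3,0,0,0,0,0,0,21.4,0,0,0,0,0,0,28.6,0,0,0,0,0,0,35.7,0]' | sed -n 2,3p; done
python3 -c "
from h import *
st();F=R.from_rotvec([0,0,np.pi]);goto([.5215,.3942,.1392],tilt(35)*F);goto([.5215,.3075,.0785],tilt(35)*F)
c=robot.camera('top');cv2.imwrite('pics/t1.png',cv2.resize(c['pixels'][180:360,100:340],None,fx=3,fy=3)[:,:,::-1])"
```

```text
position: [0.5207, 0.4146, 0.239]
tool_rot: [-0.403, 0.791, -0.411, -0.209]
position: [0.5207, 0.4147, 0.2391]
tool_rot: [-0.141, 0.876, -0.455, -0.073]
position: [0.5206, 0.4147, 0.2391]
tool_rot: [0.134, 0.877, -0.456, 0.071]
position: [0.5206, 0.4147, 0.2391]
tool_rot: [0.397, 0.794, -0.412, 0.207]
position: [0.5206, 0.4147, 0.2391]
tool_rot: [0.621, 0.634, -0.329, 0.323]
t 4.1 p [0.5206 0.4147 0.2391] x [-0.02   0.575 -0.818] z [ 0.001 -0.818 -0.575] q [ 0.76  0.94  0.91 -0.7   1.96  0.7 ] F [-0.  -0.1  0.1] w 0.0866 gf 0.0
total mm 102 deg 1.2
[69.9, 2.2, 74.2] [0.09, -0.08, 1.15]
total mm 193 deg 1.2
[69.8, 2.0, 180.0] [0.09, -0.08, 1.15]
```

View pics/t1.png

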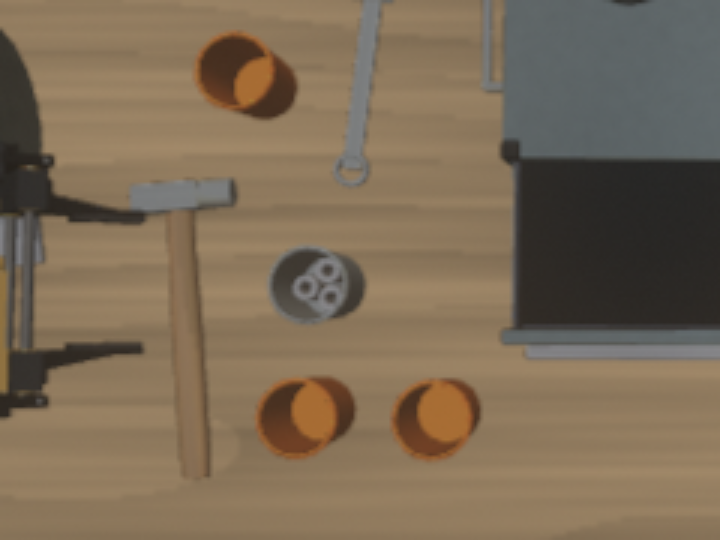

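The fingers face the cup squarely, with the cup at (318,285) in this crop, and the hammer and orange cups are clear. Now the descent, the approach and the grip.

```bash
c="python3 -m crank"
$c '[15,0,15,0,0,0,0,30,1,30,0,0,0,0,45,1,45,0,0,0.5,0,60,2,60,0,0,1,0,70,2,74,0,0,1,0]' | sed -n 1,4p
$c '[0,0,20,0,0,0,0,0,0,42,0,0,0,0,0,0,64,0,0,0,0,0,0,86,0,0,0,0,0,0,106,0,0,0,0]' | sed -n 1,4p
python3 -c "
from h import *
st()"
$c '[0,0,0,0,0,0,120,0,0,0,0,0,0,160,0,0,0,0,0,0,200,0,0,0,0,0,0,220,0,0,0,0,0,0,220]' 45
$c '[0,0,0,0,0,0,220,0,0,0,0,0,0,220,0,0,0,0,0,0,220,0,0,0,0,0,0,220,0,0,0,0,0,0,220]'
```

```text
time: 4.57
position: [0.5206, 0.3942, 0.1375]
tool_rot: [0.623, 0.631, -0.328, 0.325]
ft_force: [0.6, 0.1, -0.2]
time: 4.98
position: [0.521, 0.3067, 0.0778]
tool_rot: [0.624, 0.631, -0.327, 0.325]
ft_force: [-0.4, -0.9, 0.4]
t 4.98 p [0.521  0.3067 0.0778] x [-0.012  0.575 -0.818] z [ 0.001 -0.818 -0.575] q [ 0.65  1.04  1.21 -0.71  1.59  0.89] F [-0.4 -0.9  0.4] w 0.0873 gf 0.0
time: 5.4
position: [0.5212, 0.3089, 0.0796]
tool_rot: [0.625, 0.631, -0.326, 0.325]
ft_force: [-0.6, 1.5, 1.4]
grip_width: 0.0624
grip_force: 44.8
time: 5.82
position: [0.5212, 0.3082, 0.0796]
tool_rot: [0.625, 0.63, -0.327, 0.326]
ft_force: [-2.0, 3.2, 5.8]
grip_width: 0.0627
grip_force: 44.7
```

```bash
c="python3 -m crank"
$c '[-4,0,-3,0,0,0,220,-13,0,-9,0,0,0,220,-28,0,-20,0,0,0,220,-45,0,-32,0,0,0,220,-60,0,-42,0,0,0,220]'
$c '[-18,0,-13,0,0,0,220,-38,0,-27,0,0,0,220,-60,0,-42,0,0,0,220,-82,0,-57,0,0,0,220,-98,0,-69,0,0,0,220]'
python3 -c "
from h import *
F=R.from_rotvec([0,0,np.pi])
st();goto([.556,.09,.290],tilt(35)*F,2)
c=robot.camera('scene');cv2.imwrite('pics/s2.png',c['pixels'][:,:,::-1])"
```

```text
time: 6.23
position: [0.5216, 0.3072, 0.1522]
tool_rot: [0.624, 0.631, -0.327, 0.325]
ft_force: [0.1, 0.0, -4.0]
grip_width: 0.0625
grip_force: 44.9
time: 6.65
position: [0.5225, 0.3073, 0.2742]
tool_rot: [0.625, 0.63, -0.326, 0.325]
ft_force: [0.3, 0.8, -4.3]
grip_width: 0.0625
grip_force: 45.0
t 6.65 p [0.5225 0.3073 0.2742] x [-0.007  0.576 -0.818] z [ 0.002 -0.818 -0.576] q [ 0.65  0.79  1.16 -0.74  1.82  0.7 ] F [ 0.3  0.8 -4.3] w 0.0625 gf 45.0
total mm 220 deg 0.5
[-69.1, 16.1, 84.3] [0.05, -0.07, 0.21]
[-68.9, 16.4, 84.4] [0.05, -0.07, 0.21]
```

View pics/s2.png

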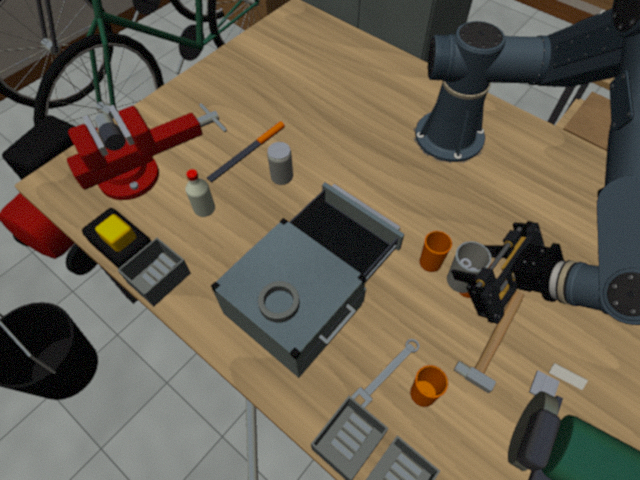

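The cup is held upright at px (470,268), with the bushes in it and about 4.3 N on the wrist. I'll carry it over the drawer and begin tipping.

```bash
c="python3 -m crank"
$c '[-6,2,8,0,0,0,220,-19,5,24,0,0,0,220,-36,9,44,0,0,0,220,-54,13,66,0,0,0,220,-71,16,87,0,0,0,220]' | sed -n 2,6p
$c '[-18,4,22,0,0,0,220,-36,9,44,0,0,0,220,-51,12,63,0,0,0,220,-62,15,76,0,0,0,220,-67,16,82,0,0,0,220]' | sed -n 2,6p
$c '[0,0,0,0,3,0,220,0,0,0,0,9,0,220,0,0,0,0,16,0,220,0,0,0,0,23,0,220,0,0,0,0,30,0,220]' | sed -n 2,6p
$c '[0,0,0,0,7,0,220,0,0,0,0,14,0,220,0,0,0,0,21,0,220,0,0,0,0,28,0,220,0,0,0,0,33,0,220]' | sed -n 2,6p
python3 -c "
from h import *
F=R.from_rotvec([0,0,np.pi])
st();goto([.556,.085,.215],R.from_rotvec([np.radians(85),0,0])*tilt(35)*F)"
```

```text
position: [0.5382, 0.1936, 0.2774]
tool_rot: [0.624, 0.631, -0.328, 0.324]
ft_force: [0.5, -0.5, -4.3]
grip_width: 0.0623
grip_force: 44.9
position: [0.5545, 0.0868, 0.2856]
tool_rot: [0.625, 0.63, -0.329, 0.324]
ft_force: [-0.1, 0.7, -4.0]
grip_width: 0.0625
grip_force: 44.9
position: [0.5547, 0.0909, 0.2863]
tool_rot: [0.688, 0.694, -0.153, 0.149]
ft_force: [-1.5, -0.5, -4.5]
grip_width: 0.0619
grip_force: 45.0
position: [0.5545, 0.0891, 0.2867]
tool_rot: [0.703, 0.707, 0.048, -0.054]
ft_force: [-0.1, -0.8, -5.1]
grip_width: 0.0623
grip_force: 45.0
t 8.37 p [0.5545 0.0891 0.2867] x [-0.005  0.99   0.144] z [-0.009  0.143 -0.99 ] q [-0.11  0.4   1.56  0.15  1.22 -0.17] F [-0.1 -0.8 -5.1] w 0.0623 gf 45.0
total mm 72 deg 21.8
[-14.3, 2.1, 70.3] [-0.57, 21.75, 0.16]
```

```bash
c="python3 -m crank"
$c '[-3,0,14,0,4,0,220,-6,1,30,0,9,0,220,-9,1,46,0,14,0,220,-12,2,60,0,18,0,220,-14,2,70,-0.6,21.7,0,220]' | sed -n 2,6p
$c '[0,0,0,0,5,0,220,0,0,0,0,10,0,220,0,0,0,0,15,0,220,0,0,0,0,20,0,220,0,0,0,0,24,0,220]' | sed -n 2,6p
$c '[0,0,0,0,4,0,220,0,0,0,0,8,0,220,0,0,0,0,12,0,220,0,0,0,0,16,0,220,0,0,0,0,18,0,220]' | sed -n 2,6p
$c '[0,0,0,0,0,0,220,0,0,0,0,0,0,220,0,0,0,0,0,0,220,0,0,0,0,0,0,220,0,0,0,0,0,0,220]' | sed -n 2,6p
python3 -c "
from h import *
st()
c=robot.camera('top');a=cv2.resize(c['pixels'][180:320,200:400],None,fx=2,fy=2)
c=robot.camera('scene');b=cv2.resize(c['pixels'][160:300,260:460],None,fx=2,fy=2)
cv2.imwrite('pics/p3.png',np.hstack([a,b])[:,:,::-1])"
```

```text
position: [0.5558, 0.0852, 0.2134]
tool_rot: [0.682, 0.684, 0.181, -0.182]
ft_force: [0.6, 0.4, -4.4]
grip_width: 0.0623
grip_force: 45.0
position: [0.5563, 0.0852, 0.2141]
tool_rot: [0.629, 0.632, 0.32, -0.32]
ft_force: [0.6, 0.0, -5.1]
grip_width: 0.0625
grip_force: 45.0
position: [0.5564, 0.0857, 0.2137]
tool_rot: [0.572, 0.574, 0.414, -0.415]
ft_force: [-0.6, 0.3, -4.3]
grip_width: 0.0625
grip_force: 44.9
position: [0.5573, 0.0865, 0.2169]
tool_rot: [0.571, 0.575, 0.415, -0.413]
ft_force: [0.8, 0.6, -3.1]
grip_width: 0.0624
grip_force: 44.9
t 10.03 p [0.5573 0.0865 0.2169] x [-0.006  0.314  0.949] z [-0.002  0.949 -0.314] q [-0.5   0.8   1.67  0.98  1.61 -1.  ] F [ 0.8  0.6 -3.1] w 0.0624 gf 44.9
```

View pics/p3.png

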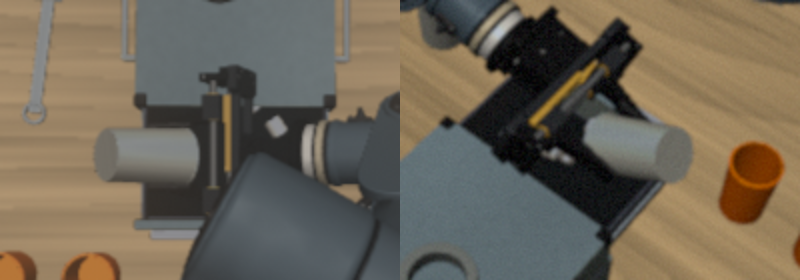

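The cup is tipped over the drawer and some bushes are already in it, at crop (277,127). I'll hold, tip a little further and watch the weight.

```bash
c="python3 -m crank"
$c '[0,0,0,0,2,0,220,0,0,0,0,4,0,220,0,0,0,0,6,0,220,0,0,0,0,8,0,220,0,0,0,0,9,0,220]' | sed -n 2,4p
for i in 1 2 3; do $c '[0,0,0,0,0,0,220,0,0,0,0,0,0,220,0,0,0,0,0,0,220,0,0,0,0,0,0,220,0,0,0,0,0,0,220]' | sed -n 4p; done
python3 -c "
from h import *
st()"
```

```text
position: [0.5573, 0.0859, 0.2152]
tool_rot: [0.537, 0.539, 0.459, -0.459]
ft_force: [0.9, -0.2, -2.5]
ft_force: [-0.0, 0.5, -1.7]
ft_force: [0.4, 0.3, -2.7]
ft_force: [0.7, 0.1, -2.4]
t 11.8 p [0.5573 0.0862 0.2161] x [-0.004  0.16   0.987] z [-0.002  0.987 -0.16 ] q [-0.52  0.88  1.66  1.05  1.72 -1.06] F [ 0.7  0.1 -2.4] w 0.0626 gf 44.9
```

```bash
c="python3 -m crank"
$c '[4,0,0,0,2,0,220,8,0,0,0,5,0,220,12,0,0,0,8,0,220,16,0,0,0,11,0,220,20,0,0,0,14,0,220]' | sed -n 2,4p
for i in 1 2; do $c '[8,0,0,0,0,0,220,0,0,0,0,0,0,220,8,0,0,0,0,0,220,0,0,0,0,0,0,220,0,0,0,0,0,0,220]' | sed -n 4p; done
for i in 1 2; do $c '[0,0,0,0,0,0,220,0,0,0,0,0,0,220,0,0,0,0,0,0,220,0,0,0,0,0,0,220,0,0,0,0,0,0,220]' | sed -n 4p; done
python3 -c "
from h import *
st()"
```

```text
position: [0.5574, 0.0892, 0.2361]
tool_rot: [0.476, 0.48, 0.521, -0.521]
ft_force: [0.2, 0.3, -2.3]
ft_force: [-0.0, -0.1, -1.6]
ft_force: [-0.2, -0.7, -2.0]
ft_force: [-0.1, -0.4, -2.4]
ft_force: [-0.4, -0.1, -2.3]
t 13.88 p [0.5572 0.0894 0.2359] x [-0.004 -0.083  0.997] z [-0.003  0.997  0.083] q [-0.52  0.96  1.66  1.15  1.9  -1.1 ] F [-0.4 -0.1 -2.3] w 0.0626 gf 44.9
```

```bash
c="python3 -m crank"
$c '[10,0,0,0,-3,0,220,22,0,0,0,-6,0,220,34,0,0,0,-9,0,220,46,0,0,0,-12,0,220,55,0,0,0,-15,0,220]' | sed -n 2,4p
for i in 1 2 3 4; do $c '[0,0,0,0,-6.5,0,220,0,0,0,0,-13,0,220,0,0,0,0,-19.5,0,220,0,0,0,0,-26,0,220,0,0,0,0,-32,0,220]' | sed -n 2,4p; done
python3 -c "
from h import *
F=R.from_rotvec([0,0,np.pi])
st();goto([.5215,.3075,.28],tilt(35)*F,2)"
```

```text
position: [0.5569, 0.0846, 0.2915]
tool_rot: [0.541, 0.545, 0.453, -0.452]
ft_force: [0.3, -0.7, -2.0]
position: [0.5566, 0.0844, 0.2913]
tool_rot: [0.646, 0.649, 0.286, -0.284]
ft_force: [-0.4, 0.1, -1.8]
position: [0.5561, 0.085, 0.2915]
tool_rot: [0.699, 0.702, 0.097, -0.094]
ft_force: [0.0, 0.5, -2.0]
position: [0.5557, 0.0854, 0.2912]
tool_rot: [0.699, 0.7, -0.1, 0.102]
ft_force: [-0.1, 0.3, -3.1]
position: [0.5558, 0.0857, 0.2906]
tool_rot: [0.645, 0.645, -0.289, 0.291]
ft_force: [-0.6, -0.9, -2.2]
t 15.97 p [0.5558 0.0857 0.2906] x [ 0.001  0.663 -0.749] z [ 0.003 -0.749 -0.663] q [ 0.31  0.59  1.47 -0.8   1.46  0.57] F [-0.6 -0.9 -2.2] w 0.0624 gf 44.9
total mm 225 deg 6.5
[77.5, -17.0, -79.6] [0.09, -3.27, -0.02]
[72.8, -17.1, -83.8] [0.09, -3.27, -0.02]
```

```bash
c="python3 -m crank"
$c '[10,-2,-11,0,-0.6,0,220,24,-5,-26,0,-1.3,0,220,42,-9,-44,0,-2,0,220,60,-13,-62,0,-2.6,0,220,77,-17,-80,0,-3.3,0,220]' | sed -n 2,4p
$c '[18,-4,-21,0,-0.6,0,220,36,-9,-42,0,-1.3,0,220,54,-13,-62,0,-2,0,220,67,-16,-77,0,-2.6,0,220,73,-17,-84,0,-3.3,0,220]' | sed -n 2,4p
python3 -c "
from h import *
st()
c=robot.camera('top');im=c['pixels'];print(proj(c,[.5215,.3025,.3]))
a=cv2.resize(im[215:310,255:380],(500,380),interpolation=cv2.INTER_CUBIC);a=cv2.convertScaleAbs(a,alpha=1.5)
b=cv2.resize(im[225:320,150:225],(300,380),interpolation=cv2.INTER_CUBIC);b=cv2.convertScaleAbs(b,alpha=1.5)
cv2.imwrite('pics/p4.png',np.hstack([a,b])[:,:,::-1])"
```

```text
position: [0.5381, 0.1968, 0.2856]
tool_rot: [0.637, 0.637, -0.307, 0.308]
ft_force: [0.8, 0.3, -1.5]
position: [0.5208, 0.3094, 0.2803]
tool_rot: [0.627, 0.629, -0.324, 0.326]
ft_force: [0.5, -0.8, -1.7]
t 16.8 p [0.5208 0.3094 0.2803] x [-0.002  0.576 -0.817] z [ 0.004 -0.817 -0.576] q [ 0.65  0.79  1.15 -0.74  1.83  0.7 ] F [ 0.5 -0.8 -1.7] w 0.0628 gf 44.9
[178.55947782 273.09749448]
```

View pics/p4.png

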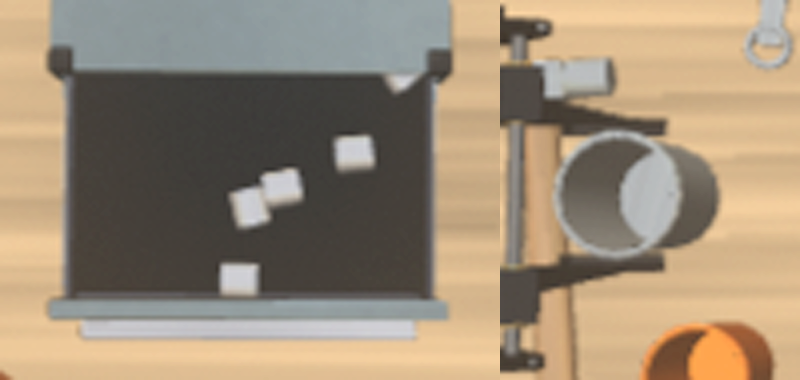

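The drawer shows four bushes plus one half under the chest's edge at (402,82), and the sixth is presumably further under. The cup is empty, with only its bare floor visible. Now I'll set it down at its old spot.

```bash
c="python3 -m crank"
$c '[10,0,7,0,0,0,220,28,0,20,0,0,0,220,48,0,34,0,0,0,220,68,0,48,0,0,0,220,88,0,62,0,0,0,220]' | sed -n 2,4p
$c '[20,0,14,0,0,0,220,38,0,27,0,0,0,220,53,0,37,0,0,0,220,64,0,45,0,0,0,220,70,0,49,0,0,0,220]' | sed -n 2,4p
python3 -c "
from h import *
st()"
```

```text
position: [0.5228, 0.3048, 0.1724]
tool_rot: [0.628, 0.627, -0.325, 0.326]
ft_force: [0.0, 0.3, -1.6]
position: [0.5227, 0.3056, 0.0863]
tool_rot: [0.627, 0.628, -0.326, 0.327]
ft_force: [0.7, 0.1, -1.9]
t 17.68 p [0.5227 0.3056 0.0863] x [ 0.     0.575 -0.818] z [ 0.002 -0.818 -0.575] q [ 0.65  1.02  1.21 -0.71  1.6   0.89] F [ 0.7  0.1 -1.9] w 0.0623 gf 44.9
```

```bash
c="python3 -m crank"
$c '[1,0,0.7,0,0,0,220,2,0,1.4,0,0,0,220,3,0,2.1,0,0,0,220,4,0,2.8,0,0,0,220,4.5,0,3.2,0,0,0,220]' | sed -n 2,4p
$c '[0,0,0,0,0,0,220,0.4,0,0.3,0,0,0,220,0.8,0,0.6,0,0,0,220,1.2,0,0.8,0,0,0,220,1.2,0,0.8,0,0,0,220]' | sed -n 2,4p
```

```text
position: [0.5236, 0.3075, 0.0838]
tool_rot: [0.628, 0.628, -0.323, 0.327]
ft_force: [-0.6, -0.8, -1.8]
position: [0.5232, 0.3072, 0.0814]
tool_rot: [0.627, 0.628, -0.324, 0.327]
ft_force: [0.4, 0.4, -1.7]
```

```bash
c="python3 -m crank"
$c '[0.4,0,0.3,0,0,0,220,0.8,0,0.6,0,0,0,220,0.8,0,0.6,0,0,0,220,0.8,0,0.6,0,0,0,220,0.8,0,0.6,0,0,0,220]' | sed -n 2,4p
$c '[0.4,0,0.3,0,0,0,220,0.8,0,0.6,0,0,0,220,0.8,0,0.6,0,0,0,220,0.8,0,0.6,0,0,0,220,0.8,0,0.6,0,0,0,220]' | sed -n 2,4p
```

```text
position: [0.5232, 0.3071, 0.0804]
tool_rot: [0.627, 0.628, -0.324, 0.327]
ft_force: [-0.1, -0.4, -2.6]
position: [0.5233, 0.307, 0.0798]
tool_rot: [0.627, 0.628, -0.324, 0.327]
ft_force: [-0.4, 0.2, 0.3]
```

```bash
c="python3 -m crank"
$c '[0.3,0,0.2,0,0,0,220,0.3,0,0.2,0,0,0,60,0.3,0,0.2,0,0,0,30,0.3,0,0.2,0,0,0,0,0.3,0,0.2,0,0,0,0]' | sed -n 2,5p
$c '[0,0,0,0,0,0,0,0,0,-5,0,0,0,0,0,0,-20,0,0,0,0,0,0,-45,0,0,0,0,0,0,-70,0,0,0,0]' | sed -n 2,5p
$c '[0,0,-22,0,0,0,0,0,0,-45,0,0,0,0,-25,0,-65,0,0,0,0,-50,0,-80,0,0,0,0,-75,0,-95,0,0,0,0]' | sed -n 2,5p
python3 -c "
from h import *
st()
c=robot.camera('top');cv2.imwrite('pics/t5.png',c['pixels'][:,:,::-1])
F=R.from_rotvec([0,0,np.pi])
# push pose: tool down, closing line along y (wide) , closed
from k import *
for nm,Rt in [('x+',tool([0,0,-1],[1,0,0])),('x-',tool([0,0,-1],[-1,0,0])),('lv',tilt(60,0)),('lvF',tilt(60,0)*F)]:
    print(nm,ik([.42,.014,.16],Rt,np.array(robot.get_obs()['q'])),ik([.6,.014,.16],Rt,np.array(robot.get_obs()['q'])))
"
```

```text
position: [0.5233, 0.3072, 0.0791]
tool_rot: [0.627, 0.628, -0.324, 0.327]
ft_force: [0.3, -0.2, 0.1]
grip_width: 0.0792
position: [0.5227, 0.3645, 0.1197]
tool_rot: [0.627, 0.628, -0.325, 0.327]
ft_force: [0.4, 1.0, -0.3]
grip_width: 0.0867
position: [0.5219, 0.3997, 0.2364]
tool_rot: [0.627, 0.628, -0.324, 0.327]
ft_force: [0.1, -0.1, 0.2]
grip_width: 0.0869
t 20.6 p [0.5219 0.3997 0.2364] x [ 0.     0.576 -0.818] z [ 0.005 -0.818 -0.576] q [ 0.74  0.93  0.95 -0.7   1.92  0.72] F [ 0.1 -0.1  0.2] w 0.0869 gf 0.0
x+ [[-0.23, 0.33, 2.15, -0.0, 0.67, 1.34]] [[-0.16, 0.56, 1.67, -0.0, 0.91, 1.41]]
x- [[-0.23, 0.33, 2.15, 0.0, 0.67, -1.8]] [[-0.16, 0.56, 1.67, 0.0, 0.91, -1.73]]
lv [] [[-0.21, 0.44, 2.1, 0.87, 0.14, 0.52]]
lvF [] [[-0.21, 0.44, 2.1, 0.87, 0.14, -2.62]]
```

View pics/t5.png

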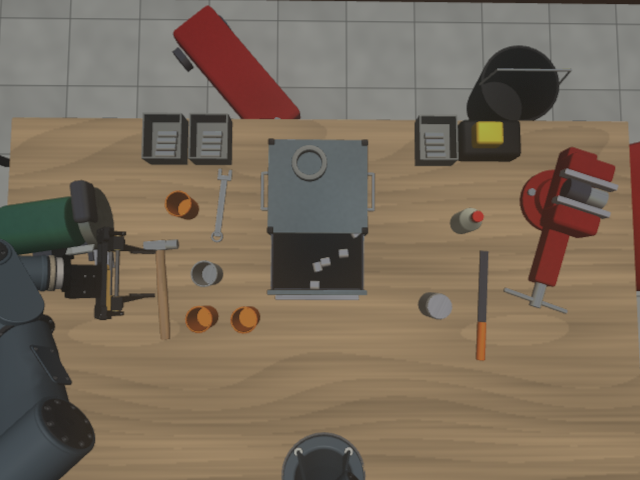

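The cup stands upright and empty at (206,273), the five visible bushes are in the drawer, nothing else lies on the bench, and the bystanders haven't moved. Next is pushing the drawer with closed fingers pointing down.

```bash
python3 -c "
from h import *
goto([.42,.014,.26],tool([0,0,-1],[1,0,0]),4)"
```

```text
total mm 400 deg 101.9
[-59.4, -26.1, 76.1] [10.79, 10.49, 20.57]
[-75.1, 12.0, 64.9] [10.79, 10.49, 20.57]
[-74.1, 49.8, 45.1] [10.79, 10.49, 20.57]
[-56.6, 79.9, 20.5] [10.79, 10.49, 20.57]
```

```bash
c="python3 -m crank"
$c '[-12,-5,15,2.2,2.1,4.1,255,-24,-10,30,4.3,4.2,8.2,255,-36,-16,46,6.5,6.3,12.3,255,-48,-21,61,8.6,8.4,16.5,255,-59,-26,76,10.8,10.5,20.6,255]' 20 | sed -n 2,2p
$c '[-15,2,13,2.2,2.1,4.1,255,-30,5,26,4.3,4.2,8.2,255,-45,7,39,6.5,6.3,12.3,255,-60,10,52,8.6,8.4,16.5,255,-75,12,65,10.8,10.5,20.6,255]' | sed -n 2,2p
$c '[-15,10,9,2.2,2.1,4.1,255,-30,20,18,4.3,4.2,8.2,255,-45,30,27,6.5,6.3,12.3,255,-59,40,36,8.6,8.4,16.5,255,-74,50,45,10.8,10.5,20.6,255]' | sed -n 2,2p
$c '[-11,16,4,2.2,2.1,4.1,255,-23,32,8,4.3,4.2,8.2,255,-34,48,12,6.5,6.3,12.3,255,-45,64,16,8.6,8.4,16.5,255,-57,80,20,10.8,10.5,20.6,255]' | sed -n 2,2p
python3 -c "
from h import *
st();goto([.42,.014,.143],tool([0,0,-1],[1,0,0]));goto([.585,.014,.143],tool([0,0,-1],[1,0,0]))"
```

```text
position: [0.4963, 0.3021, 0.2401]
position: [0.4708, 0.2055, 0.2447]
position: [0.4452, 0.1089, 0.2495]
position: [0.419, 0.0122, 0.2549]
t 22.32 p [0.419  0.0122 0.2549] x [ 1.    -0.005 -0.005] z [-0.005 -0.002 -1.   ] q [-0.24  0.24  1.91 -0.    1.    1.34] F [-0.2 -0.6 -0.4] w 0.0 gf 0.0
total mm 112 deg 0.4
[1.5, -2.1, 111.8] [0.14, 0.29, -0.27]
total mm 200 deg 0.4
[166.5, -2.9, 111.0] [0.14, 0.29, -0.27]
```

```bash
c="python3 -m crank"
$c '[0,0,15,0,0,0,255,0,-1,40,0,0,0,255,1,-2,68,0,0,0,255,1,-2,95,0,0,0,255,1,-2,111,0,0,0,255]' | sed -n 2,4p
$c '[5,0,0,0,0,0,255,12,0,0,0,0,0,255,20,0,0,0,0,0,255,28,0,0,0,0,0,255,37,0,0,0,0,0,255]' | sed -n 2,4p
$c '[9,0,0,0,0,0,255,18,0,0,0,0,0,255,27,0,0,0,0,0,255,36,0,0,0,0,0,255,45,0,0,0,0,0,255]' | sed -n 2,4p
$c '[9,0,0,0,0,0,255,18,0,0,0,0,0,255,27,0,0,0,0,0,255,36,0,0,0,0,0,255,45,0,0,0,0,0,255]' | sed -n 2,4p
$c '[7,0,0,0,0,0,255,13,0,0,0,0,0,255,18,0,0,0,0,0,255,22,0,0,0,0,0,255,25,0,0,0,0,0,255]' | sed -n 2,4p
```

```text
position: [0.4182, 0.0147, 0.1417]
tool_rot: [1.0, -0.001, -0.005, 0.002]
ft_force: [-0.2, -0.1, -0.3]
position: [0.4565, 0.0146, 0.144]
tool_rot: [1.0, -0.001, -0.004, 0.002]
ft_force: [-2.6, -0.3, 1.8]
position: [0.5018, 0.0145, 0.1426]
tool_rot: [1.0, -0.001, -0.004, 0.002]
ft_force: [-1.4, 0.4, 2.5]
position: [0.5468, 0.0144, 0.1421]
tool_rot: [1.0, -0.001, -0.004, 0.002]
ft_force: [-2.9, 0.5, 2.2]
position: [0.5714, 0.0143, 0.1419]
tool_rot: [1.0, -0.001, -0.004, 0.002]
ft_force: [-2.2, -0.7, 1.2]
```

```bash
c="python3 -m crank"
$c '[2,0,0,0,0,0,255,3.5,0,0,0,0,0,255,5,0,0,0,0,0,255,6.5,0,0,0,0,0,255,8,0,0,0,0,0,255]' | sed -n 2,4p
$c '[1,0,0,0,0,0,255,2,0,0,0,0,0,255,2,0,0,0,0,0,255,2,0,0,0,0,0,255,2,0,0,0,0,0,255]' | sed -n 2,4p
```

```text
position: [0.5789, 0.0142, 0.1419]
tool_rot: [1.0, -0.001, -0.004, 0.002]
ft_force: [-1.6, -0.3, 0.5]
position: [0.5813, 0.0143, 0.1419]
tool_rot: [1.0, -0.001, -0.004, 0.002]
ft_force: [-0.5, -1.0, 0.0]
```

```bash
c="python3 -m crank"
$c '[0.7,0,0,0,0,0,255,1.5,0,0,0,0,0,255,1.5,0,0,0,0,0,255,1.5,0,0,0,0,0,255,1.5,0,0,0,0,0,255]' | sed -n 2,4p
```

```text
position: [0.5824, 0.0143, 0.1418]
tool_rot: [1.0, -0.001, -0.004, 0.002]
ft_force: [-2.0, -0.3, -0.6]
```

```bash
c="python3 -m crank"
for i in 1 2 3; do $c '[0.5,0,0,0,0,0,255,1,0,0,0,0,0,255,1,0,0,0,0,0,255,1,0,0,0,0,0,255,1,0,0,0,0,0,255]' | sed -n 2,4p; done
```

```text
position: [0.5835, 0.0143, 0.1418]
tool_rot: [1.0, -0.001, -0.004, 0.002]
ft_force: [-1.8, -0.8, -0.7]
position: [0.5842, 0.0143, 0.1418]
tool_rot: [1.0, -0.001, -0.004, 0.002]
ft_force: [-2.6, -0.2, 0.5]
position: [0.5843, 0.0143, 0.1417]
tool_rot: [1.0, -0.001, -0.006, 0.002]
ft_force: [-5.1, -0.5, 2.5]
```

```bash
c="python3 -m crank"
for i in 1 2; do $c '[0.7,0,0,0,0,0,255,1.5,0,0,0,0,0,255,1.5,0,0,0,0,0,255,1.5,0,0,0,0,0,255,1.5,0,0,0,0,0,255]' | sed -n 2,4p; done
$c '[-5,0,0,0,0,0,255,-15,0,0,0,0,0,255,-30,0,0,0,0,0,255,-50,0,0,0,0,0,255,-75,0,0,0,0,0,255]' | sed -n 2,4p
$c '[-10,0,-15,0,0,0,255,-20,0,-40,0,0,0,255,-30,0,-70,0,0,0,255,-40,0,-100,0,0,0,255,-45,0,-120,0,0,0,255]' | sed -n 2,4p
python3 -c "
from h import *
st()
c=robot.camera('top');a=cv2.resize(c['pixels'][120:340,150:460],(434,308),interpolation=2)
d=robot.camera('scene');b=cv2.resize(d['pixels'][150:370,200:460],(364,308),interpolation=2)
cv2.imwrite('pics/f6.png',np.hstack([a,b])[:,:,::-1])
print(proj(c,[.607,.13,.149]),proj(c,[.607,-.1,.149]),proj(c,[.595,.014,.147]),proj(d,[.595,.114,.147]),proj(d,[.595,-.086,.147]))"
```

```text
position: [0.5843, 0.0144, 0.1415]
tool_rot: [1.0, -0.001, -0.007, 0.002]
ft_force: [-7.2, -1.4, 4.3]
position: [0.5844, 0.0145, 0.1413]
tool_rot: [1.0, -0.001, -0.009, 0.002]
ft_force: [-9.1, -0.4, 5.5]
position: [0.5162, 0.014, 0.1429]
tool_rot: [1.0, -0.001, -0.001, 0.002]
ft_force: [-0.6, -0.9, -0.0]
position: [0.4708, 0.0148, 0.2657]
tool_rot: [1.0, -0.001, -0.001, 0.002]
ft_force: [0.4, 0.2, 0.0]
t 28.57 p [0.4708 0.0148 0.2657] x [ 1.    -0.002 -0.002] z [-0.002 -0.004 -1.   ] q [-0.2   0.3   1.78 -0.01  1.06  1.37] F [0.4 0.2 0. ] w 0.0003 gf 0.0
[269.72809697 238.14696752] [365.68381735 238.20961344] [318.21010218 243.23258938] [364.56649524 264.57228865] [296.04635193 216.68450447]
```

View pics/f6.png

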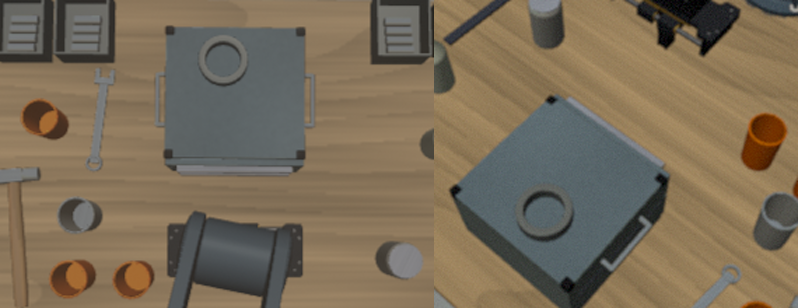

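The drawer front is flush with the chest, the lip showing at crop (235,169) where a shut drawer puts it. The cup stands empty and upright at (78,215) and the bystanders are in place, so I'm handing in.

```bash
python3 -c "
from rig import robot
print(robot.hand_in())"
```

```text
the job is handed in; nothing more can be done
None
```

I emptied the cup into the top drawer (five bushes were seen there; the sixth, not seen, is presumed to lie under the chest top), stood it upright on the bench, pushed the drawer shut to its stop, and handed in after about 29 s.

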